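Open the lever bin, then ease its lid shut

TASK

A guest needs to scrape a plate into the table bin with the green lid: with the fingertips press that bin's lever all the way down so that its lid stands fully open, and keep it open for three seconds. Then ease the lever back up slowly, fingers still on it, so that the lid comes down gently without slamming, and move clear. Work the lid by its lever only, pick nothing up, and leave the bin with the white lid and everything else on the counter alone.

Things in the scene. Friction and masses are not known exactly. Their poses are not given: they have to be found in the camera images.
- green_bin: the table waste bin to work: open steel box 150 mm deep (its x) x 160 mm wide (its y) x 120 mm high, fixed to the counter, with a green lid hinged along its back edge. Origin at the centre of its underside; its front, where the lever sticks out, faces its own -x; z up
- green_lever: press lever of the green-lidded bin: a steel arm out of the middle of its front. Origin on its pivot, 50 mm ahead of the bin's centre (bin -x), 70 mm above the counter. At rest the arm points 0.25 rad up from level; it swings 0.545 rad down about the bin's y axis to a hard stop and lifts the lid (lid angle = 2.2 x lever angle). Lid weight and a spring drive it back up. Pressing takes about 3 to 8 N
- green_paddle (a point): middle of the top face of that lever's green paddle (40 mm along the arm, 60 mm wide, 9 mm thick), 105 mm from the pivot and 4 mm above the arm's axis, about 77 mm ahead of the bin's front wall. 100 mm above the counter at rest, 44 mm at the stop, moving on an arc round the pivot. Press here from above; the space above and under it is free
- green_lid (a joint): angle of the green lid (rad): 0 shut, 1.2 fully open (its hard stop). It opens up and back, away from the lever. Let go when open it falls and slams at about 4 rad/s; reaching shut below 2 rad/s is gentle (20 mm/s at the paddle, which rises 56 mm in all, is about 0.4 rad/s at the lid)
- green_cover: the green lid panel itself, 154 x 166 x 8 mm, top about 132 mm above the counter when shut; origin on its back edge at the hinge. Not to be touched
- white_bin: a second bin of the same make and size with white lid and white paddle, to be left alone; origin and axes as for the green one. The two bins may stand either way round
- white_lid (a joint): angle of the white lid (rad): 0 shut; must stay shut
- jar: loose jam jar with a green cap, diameter 60, height 75 mm, at the left; origin at the centre of its underside. To be left alone
- mill: loose brown wooden pepper mill, diameter 52, height 160 mm, at the left; origin at the centre of its underside. To be left alone
- teaspoon: loose teaspoon, 133 x 27 x 11 mm, lying in front of the bins; to be left alone

How it is judged (in metres and radians):
On the way, in this order (a step that is already met when the one before it is completed fails the run):
1. the green lid stands fully open (past 0.95 rad; 1.2 is the stop) with the fingers pressing its lever, for at least 2 s on end (value of joint green_lid above 0.95 rad and contact force between green_lever and the fingers above 0.3 N), for 2 s.
2. the lid is more than half way down again with the fingers still carrying the lever (value of joint green_lid between 0.05 and 0.5 rad and contact force between green_lever and the fingers above 0.3 N), for 0.05 s.
At the end, for the whole second after the job is handed in: the green lid is shut (within 0.04 rad) and at rest, the white lid is shut, and the jar, mill and teaspoon are within 30 mm of where they stood (value of joint each of green_lid, white_lid below 0.04 rad and velocity of joint green_lid between -0.1 and 0.1 rad/s and distance of each of jar, mill, teaspoon from where it was at the start of the episode below 0.03 m); the robot touches nothing.
It fails at once if the green lid slams: it closes faster than 2 rad/s within 0.25 rad of shut (value of joint green_lid below 0.25 rad and velocity of joint green_lid below -2 rad/s).
It fails at once if the green lid itself is touched by the robot (contact force between green_cover and the arm above 1 N).
It fails at once if the white-lidded bin is opened (value of joint white_lid above 0.12 rad).
It fails at once if the jar, the mill or the teaspoon is pushed more than 30 mm or lifted (distance of any of jar, mill, teaspoon from where it was at the start of the episode above 0.03 m).
It also fails if it takes over 48 s, if anything falls off the work surface, if the arm or the gripper's body presses on something with over 40 N, if the wrist force passes 120 N, or if a joint passes its speed limit or range.

ROBOT

A 7-joint arm with a two-finger parallel gripper is mounted at the origin on a cart in front of the work surface, level with it; the furniture and walls round the work are solid. World frame = base frame: x ahead of the robot, y to its left, z up, the work surface at z = 0. Lengths are in m, angles in degrees, forces in N, time in s.
With the tool pointing down it reaches from about 0.35 to 0.775 m from the base axis. Payload 3.1 kg.
Tool frame: the origin (TCP) lies on the centre line of the jaws, within the pads' length; the fingertips stand 17 mm ahead of it and the grasp point (between the pads) lies 2 mm behind it (robot.tip_reach is the distance from the TCP to the fingertips, in m); z points along the fingers, y is the direction in which the jaws open and shut (so a half turn about z gives the same grasp; the last joint's range is limited). The gripper opens to 85 mm and grips with 20 to 120 N. Pads are 22 mm wide; open, the fingers measure 114 mm over their backs; the gripper's body (76 mm by 85 mm) begins 54 mm behind the grasp point. The pads swing forward as they close: fully open they stand 13 mm farther back than shut.
Start: joints at [67.798, 17.813, 0.802, 86.603, -0.252, 75.585, -1.558], TCP at [0.186, -0.517, 0.221] pointing down, gripper open.
Joint ranges: [-154.91, 154.91], [-16.99, 109.72], [-72.82, 74.43], [7.12, 147.25], [-82.49, 262.49], [11.32, 116.49], [-174.64, 174.64]. Speed limits (degrees/s): [159.86, 159.86, 180, 180, 180, 180, 180].

INTERFACE

Orientations are given as [roll, pitch, yaw] about the fixed x, y, z axes, in that order (R = Rz(yaw) Ry(pitch) Rx(roll)).
In Python, from station import robot, fingers, vision, workorder, recognise gives the robot as it stands. Calls block until the motion is done:
- robot.move_to(position, orientation): joint-space move of the TCP to a pose.
- robot.line_to(position, orientation=None, velocity=0.15, f_stop=None): straight line of the TCP; orientation=None keeps the orientation; velocity is the mean speed in m/s. With f_stop (N) it stops when the force on the tool has changed by that much, and returns True; else False.
- robot.move_j(angles): joint-space move.
- fingers.gripper_to(opening, force=None): opening from 0.0 (shut) to 1.0 (fully open); force is the grip in N (None keeps the last); returns when the fingers have stopped.
- robot.pause(seconds).
- robot.inverse_kinematics(position, orientation): joint angles nearest the present ones, or None.
- vision.grab_frame(name): name is "scene" or "top" or "wrist"; returns the picture (480x640x3 uint8, red, green, blue); there is no depth.
- vision.calibration(name): a dict with "mtx" (3x3 intrinsics, pixels), "extrinsics" (4x4, takes a point from world to camera coordinates); the wrist camera has in their place "T_tool_cam" (4x4, takes a point from camera to tool coordinates, whose origin is the TCP and whose axes are the flange's). Camera axes: x right, y up, looking along -z (the intrinsics and any distortion apply to the point x, -y, -z); pixel columns grow to the right and rows downward; lengths in m; the calibration is good to about 2 mm. A picture is of the moment at which its call begins: read the wrist's pose just before it. calibration takes no time and is no camera call.
A pose or a line that the arm cannot do raises robot.PlanningError and nothing moves.
- workorder.close_job(): hands the job in, once; it reports no verdict.
Trained networks look in the newest picture that a camera, given by its name, has taken for a name from the list of things; names that differ only in an ending like _2 or _b are one class to them, and where a whole thing is asked for, a point or a joint stands for the part that bears it (a point fixed in the world has none). Each returns a list of dicts, best first, with "p" (0 to 1); they miss things now and then, are a little off and sometimes report something else, mostly with a low value. They report only what shows in the picture. A call takes as long as a camera call.
- recognise(label, camera): "rect" ([centre column, centre row, width, height] in pixels, round what is visible of it).
Readings, each from a call of its own:
- robot.current_time_s(): time.
- robot.current_joint_positions(): joint angles.
- robot.current_dq(): joint speeds.
- robot.current_joint_torque(): joint torques, N m.
- robot.current_tool_pos(): TCP position.
- robot.current_eef_rot(): TCP orientation.
- robot.current_contact_force(): force on the tool from outside, world axes, zero at the start.
- robot.current_torque(): the same for the moment, N m.
- robot.current_finger_gap(): opening from 0.0 (shut) to 1.0 (fully open).
Only numpy, scipy, OpenCV 4.12 (cv2) and the standard library are available. Lean on these libraries where they do the work, as an engineer would, in place of code of your own. Each camera call takes 0.05 s, during which the arm holds its last target.

## Working session

There is one attempt and no reset: what is moved stays moved. The work goes in short steps, each a Python script; the robot and the scene stay as the last script left them, time stands still between calls to the robot, and variables do not carry over. Pictures are saved under pics/ and viewed, and the job is handed in when it is done.

```bash
ls; mkdir -p pics
python3 - <<'E'
from station import robot, fingers, vision, workorder, recognise
import cv2
for c in ["scene","top"]:
    im=vision.grab_frame(c); cv2.imwrite(f"pics/{c}0.png",im[:,:,::-1])
    k=vision.calibration(c); print(c,k)
    for l in ["green_bin","green_lever","green_paddle","green_cover","white_bin","jar","mill","teaspoon"]:
        print(l,[(r['rect'],round(r['p'],2)) for r in recognise(l,c)[:2]])
print(robot.current_time_s(),robot.current_tool_pos(),robot.current_eef_rot(),robot.current_contact_force())
E
```

```text
pics
scene {'mtx': array([[489.62952673,   0.        , 322.03466186],
       [  0.        , 489.62952673, 243.799365  ],
       [  0.        ,   0.        ,   1.        ]]), 'extrinsics': array([[-0.45223312, -0.89186034,  0.00838618,  0.25878397],
       [ 0.58671197, -0.29039431,  0.75593664, -0.39710993],
       [-0.67175462,  0.34677986,  0.65459106, -0.66603839],
       [ 0.        ,  0.        ,  0.        ,  1.        ]])}
green_bin [([422.3, 205.8, 117.8, 106.9], 0.56)]
green_lever [([456.7, 224.8, 46.2, 16.8], 0.94)]
green_paddle [([457.8, 223.6, 49.4, 19.1], 0.61)]
green_cover [([412.3, 182.3, 99.8, 61.0], 0.9)]
white_bin [([246.2, 242.5, 90.3, 99.2], 0.68)]
jar [([226.2, 383.6, 38.5, 50.2], 0.74)]
mill [([164.8, 326.9, 39.6, 74.4], 0.92), ([422.7, 205.6, 120.6, 98.9], 0.3)]
teaspoon [([400.9, 326.4, 52.6, 39.9], 0.89)]
top {'mtx': array([[510.29758147,   0.        , 323.46810619],
       [  0.        , 510.29758147, 240.98138107],
       [  0.        ,   0.        ,   1.        ]]), 'extrinsics': array([[ 0.00170959, -0.99997551,  0.00678655,  0.03003872],
       [ 0.99747009,  0.00218752,  0.07105379, -0.56140564],
       [-0.0710669 ,  0.00664791,  0.9974494 , -1.07617727],
       [ 0.        ,  0.        ,  0.        ,  1.        ]])}
green_bin [([465.6, 225.1, 111.3, 135.8], 0.55), ([468.1, 206.7, 98.9, 96.4], 0.18)]
green_lever [([482.6, 270.4, 36.1, 48.9], 0.92)]
green_paddle [([484.6, 270.9, 33.8, 49.9], 0.94)]
green_cover [([467.3, 204.2, 95.2, 98.4], 0.61)]
white_bin [([272.2, 206.5, 98.2, 135.6], 0.67), ([173.9, 264.9, 42.0, 22.5], 0.21)]
jar [([205.8, 329.6, 36.0, 33.1], 0.98)]
mill [([174.4, 266.5, 40.4, 22.0], 0.58)]
teaspoon [([373.9, 330.3, 21.5, 63.4], 0.82), ([273.3, 205.6, 100.0, 133.5], 0.22)]
0.9 [ 0.18647429 -0.51746103  0.22084324] [1.79994039e+02 1.49136574e-03 1.98190175e+01] [-0.71740838 -0.79547855 -0.52853183]
```

View pics/top0.png

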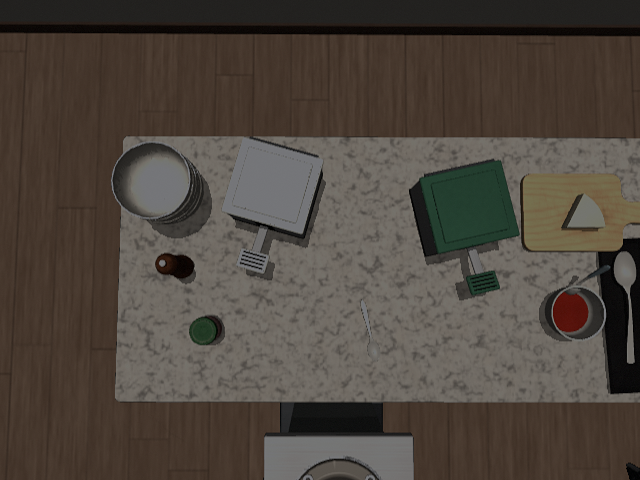

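View pics/scene0.png

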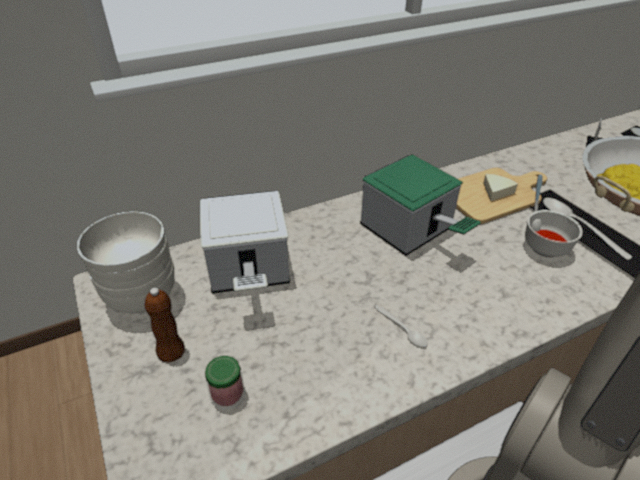

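```bash
cat > h.py <<'E'
import numpy as np, cv2
from station import vision
def ray(c,u,v):
    k=vision.calibration(c); K=k['mtx']; E=k['extrinsics']
    d=np.linalg.inv(K)@[u,v,1]; d=np.array([d[0],-d[1],-d[2]])
    R=E[:3,:3]; return -R.T@E[:3,3], R.T@d
def at(c,u,v,z):
    o,d=ray(c,u,v); return o+d*(z-o[2])/d[2]
def proj(c,p):
    k=vision.calibration(c); q=k['extrinsics']@np.append(p,1); q=k['mtx']@[q[0],-q[1],-q[2]]; return q[:2]/q[2]
E
python3 - <<'E'
from h import *
for c,box in [("top",(400,150,540,310)),("scene",(350,140,500,290))]:
    im=cv2.imread(f"pics/{c}0.png"); x0,y0,x1,y1=box
    cv2.imwrite(f"pics/{c}z.png",cv2.resize(im[y0:y1,x0:x1]*1,None,fx=4,fy=3.7,interpolation=cv2.INTER_CUBIC))
    hsv=cv2.cvtColor(im,cv2.COLOR_BGR2HSV); m=cv2.inRange(hsv,(55,90,15),(95,255,255))
    mm=np.zeros_like(m); mm[y0:y1,x0:x1]=m[y0:y1,x0:x1]
    n,l,s,ce=cv2.connectedComponentsWithStats(mm)
    for i in range(1,n):
        if s[i,4]>80:
            pts=np.argwhere(l==i)[:,::-1].astype(np.float32)
            r=cv2.minAreaRect(pts); print(c,s[i],ce[i],r, cv2.boxPoints(r).round(1).tolist())
            if c=="top":
                z=0.132 if s[i,4]>2000 else 0.1
                P=np.array([at(c,*q,z) for q in cv2.boxPoints(r)]); print(P.round(4).tolist(), at(c,*r[0],z).round(4))
                e=np.diff(P,axis=0); print(np.linalg.norm(e,axis=1), np.degrees(np.arctan2(e[:,1],e[:,0])))
E
```

```text
top [ 420  161   99   92 6492] [468.65311152 206.57747998] ((468.7220458984375, 206.41583251953125), (78.366455078125, 84.19756317138672), 76.37300109863281) [[418.6000061035156, 178.3000030517578], [500.3999938964844, 158.39999389648438], [518.9000244140625, 234.60000610351562], [437.0, 254.39999389648438]]
[[0.6762, -0.1531, 0.132], [0.7159, -0.3137, 0.132], [0.5666, -0.3461, 0.132], [0.5279, -0.187, 0.132]] [ 0.6212 -0.2499  0.132 ]
[0.1654438  0.15277556 0.16371024] [ -76.11396391 -167.76931137  103.67979696]
top [466 271  34  24 441] [482.09977324 282.46938776] ((482.4412536621094, 282.2647399902344), (18.675243377685547, 29.831880569458008), 75.96376037597656) [[465.70001220703125, 276.79998779296875], [494.6000061035156, 269.6000061035156], [499.20001220703125, 287.70001220703125], [470.20001220703125, 294.8999938964844]]
[[0.485, -0.2507, 0.1], [0.4994, -0.3086, 0.1], [0.4636, -0.3168, 0.1], [0.4492, -0.259, 0.1]] [ 0.4742 -0.2838  0.1   ]
[0.05965119 0.03677145 0.05950377] [ -75.99028914 -167.10963824  103.96056982]
scene [ 363  155   98   56 2856] [411.77415966 181.73564426] ((411.2794494628906, 180.86766052246094), (85.7492904663086, 49.56309509277344), 30.963756561279297) [[361.79998779296875, 180.10000610351562], [387.29998779296875, 137.60000610351562], [460.79998779296875, 181.6999969482422], [435.29998779296875, 224.1999969482422]]
scene [448 218  32  15 251] [464.05577689 225.30278884] ((463.7491455078125, 225.4671173095703), (12.000000953674316, 30.176471710205078), 61.92750930786133) [[447.6000061035156, 227.3000030517578], [474.20001220703125, 213.10000610351562], [479.8999938964844, 223.6999969482422], [453.29998779296875, 237.89999389648438]]
```

View pics/topz.png

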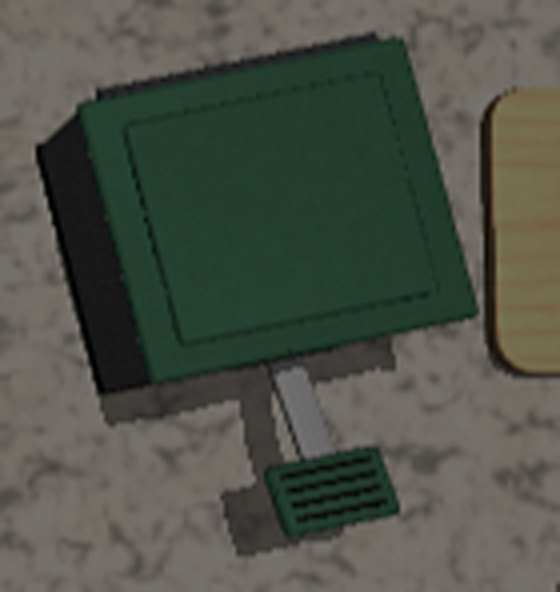

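Run:
```python
from h import *
from station import robot, fingers
print("scene check: projected paddle",proj("scene",[.4742,-.2838,.1]),"seen (464,225.4); lid",proj("scene",[.6212,-.2499,.132]),"seen (411.7,181.7)")
print(vision.calibration("wrist")["T_tool_cam"], robot.tip_reach)
for yaw in (13,-167,20):
    print(yaw, robot.inverse_kinematics([.473,-.284,.145],[180,0,yaw]), robot.inverse_kinematics([.473,-.284,.06],[180,0,yaw]))
fingers.gripper_to(0.0); print(robot.tip_reach, robot.current_finger_gap(), robot.current_time_s())
```

```text
scene check: projected paddle [465.56538461 224.97696644] seen (464,225.4); lid [413.23792901 180.67057357] seen (411.7,181.7)
[[ 2.54983781e-04  9.49727219e-01  3.13078497e-01  8.06592312e-02]
 [ 9.99999811e-01 -4.17518111e-04  4.52105726e-04  7.69280513e-05]
 [ 5.60093057e-04  3.13078322e-01 -9.49727145e-01 -1.53081334e-01]
 [ 0.00000000e+00  0.00000000e+00  0.00000000e+00  1.00000000e+00]] 0.017
13 [ 36.37752359  21.46298555  -9.50230823  92.79368058   3.78956782
  66.05808132 -51.01637975] [ 36.19447785  26.56930531  -9.34954338  98.45708531   5.06546859
  55.3838008  -52.06517387]
-167 [ 54.84893332  24.96315196 -35.06280931  92.05828777  15.18005585
  67.80354517 119.52892097] [ 54.28771575  30.50087559 -34.56907971  97.73157526  19.85368152
  57.99075488 115.75483815]
20 [ 37.1281082   21.53180005 -10.50352194  92.76275736   4.19699412
  66.0910074  -44.36062495] [ 36.93592792  26.64467517 -10.34752547  98.42634781   5.61366494
  55.43250866 -45.52489643]
0.017 0.002768837463219568 1.6667
```

```bash
python3 - <<'E'
from h import *
from station import robot, recognise
robot.move_to([.42,-.30,.24],[180,0,-167])
robot.line_to([.473,-.284,.155])
print(robot.current_time_s(),robot.current_tool_pos(),robot.current_eef_rot(),robot.current_contact_force())
for c in ("scene","top"): cv2.imwrite(f"pics/{c}1.png",vision.grab_frame(c)[:,:,::-1])
E
python3 -c "
import cv2,numpy as np
a=cv2.imread('pics/scene1.png')[100:340,300:620];b=cv2.imread('pics/top1.png')[130:370,320:640]
cv2.imwrite('pics/c1.png',cv2.resize(np.hstack([a,b]),(800,300)))"
```

```text
4.45 [ 0.47311875 -0.28459313  0.15565699] [-1.79940908e+02  2.40662701e-02 -1.67032977e+02] [-0.21969018  0.38306502  0.99765741]
```

View pics/c1.png

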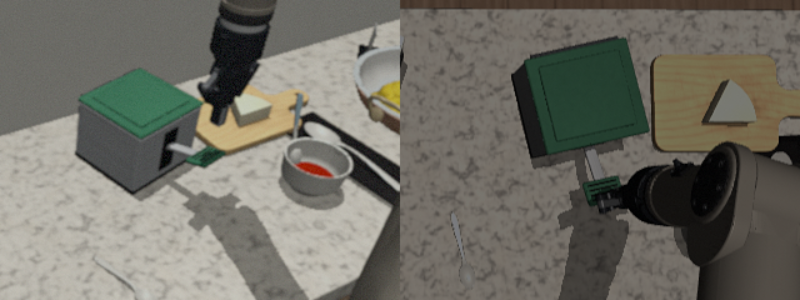

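The closed fingers are just above the green paddle (about column 600, row 190 in the right half), well clear of the lid and bowl. Next I press.

Run:
```python
from h import *
from station import robot
f=lambda s:print(s,round(robot.current_time_s(),2),robot.current_tool_pos().round(4),robot.current_contact_force().round(2))
x,y=.473,-.2845
print(robot.line_to([x,y,.105],velocity=.05,f_stop=2)); f("touch")
robot.line_to([x,y,.050],velocity=.04); f("half")
print(robot.line_to([x,y,.020],velocity=.015,f_stop=15)); f("stop")
cv2.imwrite("pics/scene2.png",vision.grab_frame("scene")[:,:,::-1])
```

```text
False
touch 5.7 [ 0.4734 -0.2847  0.1054] [ 0.33  0.98 -0.27]
half 7.22 [ 0.473  -0.2847  0.0502] [-3.32 -1.71  3.57]
True
stop 8.43 [ 0.4755 -0.2842  0.0343] [-0.51  1.32  7.55]
```

View pics/scene2.png

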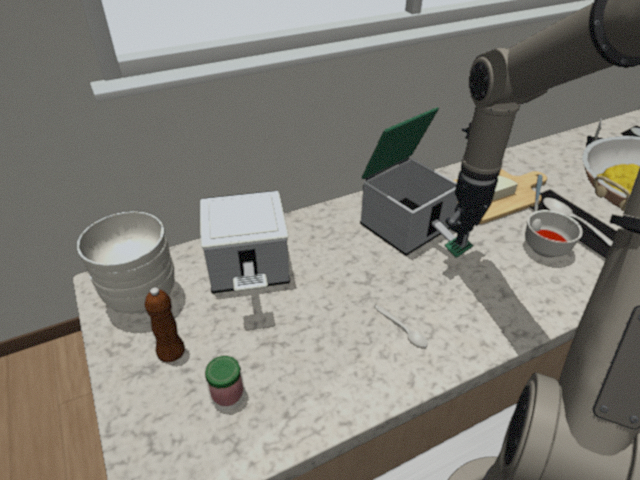

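Run:
```python
from h import *
from station import robot
print(robot.current_time_s(),robot.current_tool_pos(),robot.current_contact_force(),robot.current_finger_gap(),robot.current_joint_positions())
a=cv2.imread("pics/scene2.png")[100:270,350:520]
b=cv2.cvtColor(vision.grab_frame("wrist"),cv2.COLOR_RGB2BGR)
cv2.imwrite("pics/c2.png",np.hstack([cv2.resize(a,(400,400),interpolation=cv2.INTER_CUBIC),cv2.resize(b,(400,400))]))
```

```text
8.4833 [ 0.47542159 -0.28422382  0.03425365] [-1.79714344  0.20450947  8.65960006] 0.0007451537043444688 [ 50.89980289  31.50762591 -29.87059163  99.04123954  18.65670189
  54.21339639 116.73975859]
```

View pics/c2.png

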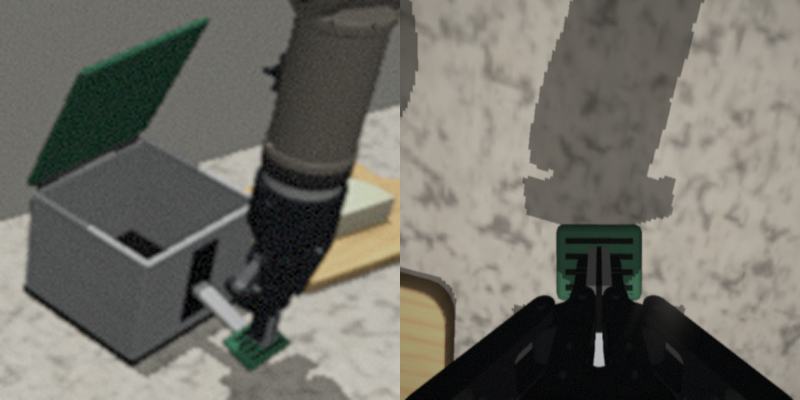

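Run:
```python
from h import *
t=np.radians(13);u=np.array([np.cos(t),np.sin(t),0]);v=np.array([-u[1],u[0],0])
h=np.array([.6212,-.2499,.128])+.077*u
for p in (0,.6,.8,.9,1.0,1.1,1.2):
    e=h-.154*np.cos(p)*u+[0,0,.154*np.sin(p)]
    print(p,proj("scene",e+.083*v).round(1),proj("scene",e-.083*v).round(1))
piv=np.array([.5723,-.2612,.07])
for th in (0.25,-.182,-.24,-.295): print(th,proj("scene",piv-u*(.105*np.cos(th)-.004*np.sin(th))+[0,0,.105*np.sin(th)+.004*np.cos(th)]).round(1))
im=cv2.imread("pics/scene2.png");hsv=cv2.cvtColor(im,cv2.COLOR_BGR2HSV); m=cv2.inRange(hsv,(55,90,15),(95,255,255))
n,l,s,c=cv2.connectedComponentsWithStats(m)
for i in range(1,n):
    if s[i,4]>60:print(s[i],c[i], cv2.approxPolyDP(cv2.findContours((l==i).astype(np.uint8),0,2)[0][0],3,True)[:,0].tolist())
```

```text
0 [413.7 212.9] [464.5 184. ]
0.6 [409.3 171.1] [462.4 144.3]
0.8 [403.2 156.5] [457.  130.8]
0.9 [399.5 149.6] [453.5 124.4]
1.0 [395.3 143. ] [449.6 118.4]
1.1 [390.7 136.9] [445.3 112.8]
1.2 [385.9 131.3] [440.6 107.8]
0.25 [465.6 225. ]
-0.182 [462.6 242.2]
-0.24 [461.7 244.1]
-0.295 [460.7 245.8]
[ 363  108   75   70 1719] [398.41012216 141.98487493] [[437, 108], [386, 129], [363, 177], [410, 154]]
[446 239  26  18 172] [456.13372093 247.75581395] [[446, 246], [456, 256], [471, 245], [468, 243], [462, 250], [455, 239]]
[206 358  34  30 584] [222.69349315 372.7619863 ] [[232, 358], [235, 366], [228, 360], [219, 360], [210, 369], [214, 377], [221, 379], [229, 376], [236, 365], [237, 372], [226, 382], [212, 380], [206, 374], [207, 367], [206, 376], [212, 385], [227, 386], [237, 379], [239, 368]]
```

The picture shows the lid's front edge at (386,129)–(437,108). That matches the projection for 1.2 rad, so the lid is at its stop and the fingers are on the paddle. I'll hold it for 3 s, then ease it up.

Run:
```python
from h import *
from station import robot
f=lambda s:print(s,round(robot.current_time_s(),2),robot.current_tool_pos().round(4),robot.current_contact_force().round(2))
for i in range(4): robot.pause(.9); f("hold")
x,y=.474,-.2845
for z in (.045,.055,.065,.075,.085,.095,.105):
    robot.line_to([x,y,z],velocity=.012); f("up")
    if z in(.075,.085,.105): cv2.imwrite(f"pics/up{int(z*1000)}.png",vision.grab_frame("scene")[:,:,::-1])
robot.line_to([x,y,.125],velocity=.03); f("clear")
robot.line_to([.44,-.292,.22],velocity=.12); f("away")
for c in ("scene","top"): cv2.imwrite(f"pics/{c}9.png",vision.grab_frame(c)[:,:,::-1])
a=[cv2.resize(cv2.imread(f"pics/{n}.png"),(400,300)) for n in("up75","up85","scene9","top9")]
cv2.imwrite("pics/c9.png",np.vstack([np.hstack(a[:2]),np.hstack(a[2:])]))
```

```text
hold 9.43 [ 0.4755 -0.2842  0.0343] [-2.46  1.31  6.9 ]
hold 10.33 [ 0.4754 -0.2843  0.0343] [-1.39  0.59  6.93]
hold 11.23 [ 0.4754 -0.2842  0.0343] [-2.53  0.89  7.55]
hold 12.13 [ 0.4755 -0.2842  0.0343] [-1.36  0.67  7.59]
up 13.22 [ 0.4734 -0.2846  0.0448] [-2.62  0.01  3.67]
up 14.2 [ 0.4739 -0.2846  0.055 ] [-3.27 -0.17  3.67]
up 15.18 [ 0.4743 -0.2845  0.065 ] [-2.56  0.63  3.65]
up 16.17 [ 0.4751 -0.2843  0.0753] [ 2.42 -0.26  3.14]
up 17.2 [ 0.4739 -0.2844  0.0849] [3.12 1.25 2.54]
up 18.23 [ 0.4732 -0.2846  0.0946] [-0.07  0.06  0.2 ]
up 19.22 [ 0.4739 -0.2844  0.1049] [ 0.24 -0.22 -0.6 ]
clear 20.08 [ 0.4739 -0.2845  0.1249] [0.48 0.19 0.05]
away 21.07 [ 0.4397 -0.2916  0.2192] [-0.2   1.01 -0.75]
```

View pics/c9.png

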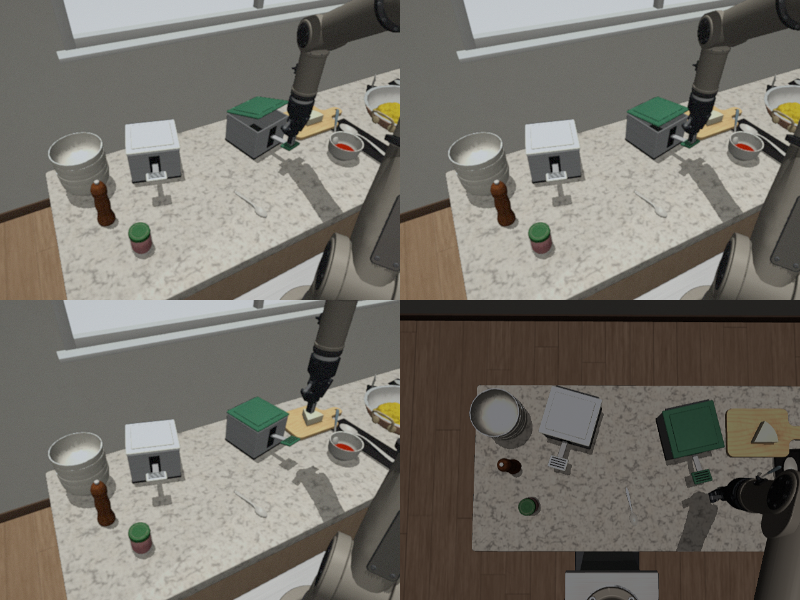

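The lid went partly down at 75 mm with the fingers still loaded, then shut. The fingers are clear and everything else is where it was. I'll do one numeric check and hand in.

Run:
```python
from h import *
from station import robot, workorder
for c in("top","scene"):
    for l in("0","9"):
        im=cv2.imread(f"pics/{c}{l}.png");hsv=cv2.cvtColor(im,cv2.COLOR_BGR2HSV); m=cv2.inRange(hsv,(55,90,15),(95,255,255))
        n,L,s,ce=cv2.connectedComponentsWithStats(m)
        print(c,l,[ce[i].round(1).tolist()+[int(s[i,4])] for i in range(1,n) if s[i,4]>150])
    a,b=[cv2.GaussianBlur(cv2.imread(f"pics/{c}{l}.png"),(5,5),0).astype(int) for l in"09"]
    d=np.abs(a-b).max(2); print(d[130:400,110:400].max() if c=="top" else d[180:430,80:440].max())
robot.pause(.5); print(robot.current_time_s(),robot.current_contact_force()); workorder.close_job()
```

```text
top 0 [[468.7, 206.6, 6492], [482.1, 282.5, 441], [202.2, 330.8, 264]]
top 9 [[468.6, 206.6, 6492], [482.2, 282.5, 441], [202.2, 330.9, 266]]
7
scene 0 [[411.8, 181.7, 2856], [464.1, 225.3, 251], [222.0, 369.0, 367], [223.6, 377.9, 236]]
scene 9 [[411.8, 181.8, 2858], [464.1, 225.3, 248], [222.7, 372.7, 589]]
17
21.675 [-0.34044212 -0.195317   -0.32917454]
the job is handed in; nothing more can be done
```

I worked the green bin's lid by its lever only and handed the job in at 21.7 s. The hand-in gives no verdict.

- **Opening:** I pressed the paddle down with closed fingertips until the lever reached its stop. In the scene picture the lid edge matched the projection for 1.2 rad (fully open). I held it there for about 3.7 s with about 7 N upward on the fingers.
- **Closing:** I raised the lever at about 10 mm/s. The fingers still carried 2.5–3.7 N up to a TCP height of 85 mm. By 95 mm the force was near zero and the lid was down. Then I moved clear.
- **Last checks:**
  - The green lid and paddle are back within 0.1 px of their starting pixels in both views.
  - The white bin, jar, mill and teaspoon show no visible change.
  - The force on the tool is about zero.
- **One disagreement:** the TCP was about 30 mm lower at the stop (34 mm) than the stated 17 mm tip reach and 44 mm paddle height imply. I relied on the force stop and the pictures instead, and they agreed with each other.

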